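Raise the drop bolt in its guard well with the hooked rod

ROBOT

A 6-joint arm with a two-finger parallel gripper is mounted at the origin on a cart in front of the work surface, level with it; the furniture and walls round the work are solid. World frame = base frame: x ahead of the robot, y to its left, z up, the work surface at z = 0. Lengths are in m, angles in rad, forces in N, time in s.
With the tool pointing down it reaches from about 0.225 to 0.875 m from the base axis. Payload 3.4 kg.
Tool frame: the origin (TCP) lies between the finger pads; the fingertips stand 19 mm ahead of it and the grasp point (between the pads) is the TCP; z points along the fingers, y is the line along which they close (so a half turn about z gives the same grasp; the last joint's range is limited). The gripper opens to 85 mm and grips with 20 to 120 N. Pads are 22 mm wide; open, the fingers measure 114 mm over their backs; the gripper's body (76 mm by 85 mm) begins 54 mm behind the grasp point. The pads swing forward as they close: fully open they stand 13 mm farther back than shut.
Start: joints at [-1.365, 0.276, 1.505, -0, 1.361, -0.121], TCP at [0.185, -0.545, 0.25] pointing down, gripper open.
Joint ranges: [-2.89, 2.89], [-0.75, 2.08], [0.22, 2.7], [-1.18, 4.32], [0.11, 2.71], [-2.7, 2.7]. Speed limits (rad/s): [2.57, 2.57, 3.14, 3.14, 3.14, 3.14].

INTERFACE

Orientations are given as a unit quaternion [w, x, y, z].
In Python, from rig import get_state, imaging, ticket gives the robot as it stands. The module is installed in compiled form; this text tells all that it offers.
- The arm moves only by the shell command python3 -m inch 'ROWS' [FORCE]. ROWS is JSON, a list of rows, each an object with "claw": the opening, from -1 (shut) to 1 (fully open); "travel": the shift along the world's x, y, z in units of 200 mm (1.0 is 200 mm), a list of three; "turn": the turn about the world's z in units of 180 degrees (1.0 is 180 degrees). A call has 1 to 5 rows; each row is the pose to reach, as a shift and turn from the pose commanded when the call began, turning the shorter way round; what a row does not reach only later rows make up. A row lasts 1/10 s, in which the tool goes at most 50 mm and 8.59 degrees, less where a joint would pass 70% of its speed; a pose out of reach is approached as far as the arm can. A call with a number of a shift or a turn outside -1 to 1 is refused whole. A call with a gripper value outside its range is refused whole. The fingers move at their own pace and stop on an object; FORCE is the grip in N (left out, the last holds). Time passes only in rows, so rows that repeat a pose let the fingers close. It gives the time, the measured TCP pose, the force, the opening and the grip force at its end, in the units of the state.
- get_state(): the state, without advancing time (a new reading comes with each control period).
- imaging.get_image(name): name is "side" or "top"; returns the picture (420x560x3 uint8, red, green, blue); there is no depth.
- imaging.camera_params(name): a dict with "camera_matrix" (3x3 intrinsics, pixels), "k1" (the pictures are not rectified: a ray, as slopes to the right and down, at radius r is drawn at 1 + k1 r^2 times it, then the intrinsics apply), "cam_to_world" (4x4, takes a point from camera to world coordinates). Camera axes: x right, y down, z forward; pixel columns grow to the right and rows downward; lengths in m; the calibration is good to about 2 mm. A picture is of the moment at which its call begins. camera_params takes no time and is no camera call.
- ticket.sign_off(): hands the job in; it is judged then, once.
The state is a dict: "clock": time; "qpos": joint angles; "qd": joint speeds; "effort": joint torques, N m; "position": TCP position; "ee_rot": TCP orientation; "contact_force": force on the tool from outside, world axes, zero at the start; "moment": the same for the moment, N m; "width": finger opening in m; "gripper_force": force on a finger pad.
Only numpy, scipy, OpenCV 4.12 (cv2) and the standard library are available. Lean on these libraries where they do the work, as an engineer would, in place of code of your own. Each camera call takes 0.05 s, during which the arm holds its last target. There are 200 camera calls.

TASK

A drop bolt sits deep in a narrow wire guard well on the bench, where no hand or gripper can get at it. Lift the rod that ends in a hook (not the plain straight one) out of its fork stand, reach it down through the slot in the well's cover, catch the bolt's pull bar from below and slide the bolt fully up. Then unhook, draw the rod out and hang it upright in its own stand again, as it hung before; leave the plain rod hanging where it is.

Things in the scene. Friction and masses are not known exactly. Their poses are not given: they have to be found in the camera images.
- hook_handle (a point): Centre of the hooked rod's black handle, 22 x 22 x 50 mm (all in mm), 146 above the bench as it hangs; loose, 0.15 kg. z up. Below it a flange 52 across (top 25, underside 31 under this point), then a rod 8 thick that 127 under this point turns level along +x for 40, then 8 up: the hook; bottom 131 under this point. It hangs by its flange in a fixed fork stand; lift it straight up, set it back the same way.
- hook_crook (a point): Crook of the hook: 20 along +x from the rod's axis, 119 below the handle's centre, same axes: where the middle of a bar 8 thick lies when it rests on the hook (8 to 32 along +x from the rod's axis will do). The upturned tip ends 44 from the rod's axis and rises 4 above this point.
- pull_bar (a point): Middle of the bolt's pull bar, 75 above the bench: level, along y, 8 thick, 48 free between its posts, open below down to 26 above the bench. The bolt slides only up, by 35 (starts up to 3 raised), against about 4 N, and stays. Axes are the fixed well's (yaw varies): inside from 79 on the -x side to 45 on the +x side; cover top 135 above the bench, with a slot 40 wide along x over the bar, end to end.
- plain_handle (a point): Centre of the like handle (its top 171 above the bench) of the plain straight rod in the other stand: carry the hook over it. Both stands: two prongs along the rod's x, 28 apart, tops 115 above the bench, under the flange; open upward and to +x, where the hook points; a column 25 behind (-x) of the rod. A hanging rod may sit up to 5 off mid-fork.

How it is judged:
On the way, in this order (a step that is already met when the one before it is completed fails the run):
1. the hook is at the bolt's pull bar, the bolt still down (distance between hook_crook and pull_bar below 0.03 m and distance of pull_bar from where it was at the start of the episode below 0.01 m), for 0.05 s.
2. the bolt is raised with the hook still at the bar (distance between hook_crook and pull_bar below 0.03 m and distance of pull_bar from where it was at the start of the episode above 0.025 m), for 0.05 s.
At the end, for the whole second after the job is handed in: The bolt has been raised at least 25 mm from where it was, and the hooked rod hangs upright (within about 8 degrees) in its own stand again, its handle within 20 mm of where it was at the start (distance of pull_bar from where it was at the start of the episode above 0.025 m and distance of hook_handle from where it was at the start of the episode below 0.02 m and angle between hook_handle's own z axis and vertical below 0.15 rad); the robot touches nothing.
It fails at once if the gripper itself comes within 40 mm of the pull bar (distance between the grasp point and pull_bar below 0.04 m).
It fails at once if the plain rod is moved by 30 mm or more (distance of plain_handle from where it was at the start of the episode above 0.03 m).
It also fails if it takes over 64 s, if anything falls off the work surface, if the arm or the gripper's body presses on something with over 40 N, if the wrist force passes 120 N, or if a joint passes its speed limit or range.

## Working session

There is one attempt and no reset: what is moved stays moved. The work goes in short steps, Python scripts to look and compute and a shell command to move; the robot and the scene stay as the last step left them, time stands still between calls to the robot, and variables do not carry over. Pictures are saved under pics/ and viewed, at most 10 in all, crops included, and the job is handed in when it is done.

```bash
mkdir -p pics; cat > h.py <<'E'
import numpy as np, cv2
from rig import get_state, imaging, ticket
def cap(n,f):
    im=imaging.get_image(n); cv2.imwrite('pics/'+f,im[:,:,::-1]); return im
def ray(n,u,v):
    p=imaging.camera_params(n);K=np.array(p['camera_matrix']);T=np.array(p['cam_to_world'])
    d=np.array([(u-K[0,2])/K[0,0],(v-K[1,2])/K[1,1]]);s=d.copy()
    for _ in range(30): s=d/(1+p['k1']*(s@s))
    return T[:3,3],T[:3,:3]@np.array([s[0],s[1],1])
def onz(n,u,v,z):
    o,d=ray(n,u,v);return o+d*(z-o[2])/d[2]
def tri(a,b):
    (o1,d1),(o2,d2)=ray(*a),ray(*b)
    t=np.linalg.lstsq(np.c_[d1,-d2],o2-o1,rcond=None)[0]
    p,q=o1+t[0]*d1,o2+t[1]*d2
    return (p+q)/2,np.linalg.norm(p-q)
def proj(n,P):
    p=imaging.camera_params(n);K=np.array(p['camera_matrix']);T=np.array(p['cam_to_world'])
    c=T[:3,:3].T@(np.array(P)-T[:3,3]);s=c[:2]/c[2];s=s*(1+p['k1']*(s@s));return K[0,0]*s[0]+K[0,2],K[1,1]*s[1]+K[1,2]
E
python3 - <<'E'
from h import *
np.set_printoptions(precision=3,suppress=True)
a=cap('side','s0.png');b=cap('top','t0.png')
for n in('side','top'):print(imaging.camera_params(n))
print(get_state())
E
```

```text
{'camera_matrix': array([[530.417,   0.   , 281.067],
       [  0.   , 530.417, 207.739],
       [  0.   ,   0.   ,   1.   ]]), 'k1': -0.2071636822476281, 'cam_to_world': array([[-0.986, -0.103,  0.132,  0.289],
       [-0.167,  0.632, -0.757,  0.858],
       [-0.005, -0.768, -0.64 ,  0.703],
       [ 0.   ,  0.   ,  0.   ,  1.   ]])}
{'camera_matrix': array([[412.237,   0.   , 278.24 ],
       [  0.   , 412.237, 205.901],
       [  0.   ,   0.   ,   1.   ]]), 'k1': -0.07534777617651481, 'cam_to_world': array([[-0.004, -0.997,  0.075,  0.336],
       [-1.   ,  0.004, -0.009,  0.152],
       [ 0.009, -0.075, -0.997,  0.985],
       [ 0.   ,  0.   ,  0.   ,  1.   ]])}
{'clock': 0.1, 'qpos': array([-1.365,  0.277,  1.506, -0.   ,  1.361, -0.121]), 'qd': array([-0.   , -0.001, -0.005,  0.   ,  0.   , -0.   ]), 'effort': array([  0.001, -41.77 , -24.641,  -0.   ,   0.006,   0.   ]), 'position': array([ 0.184, -0.544,  0.249]), 'ee_rot': array([-0.001,  0.987,  0.163, -0.   ]), 'contact_force': array([-0.306, -1.064, -0.21 ]), 'moment': array([ 0.006, -0.   ,  0.091]), 'gripper_force': 0.0, 'width': 0.08558089985652077}
```

View pics/s0.png

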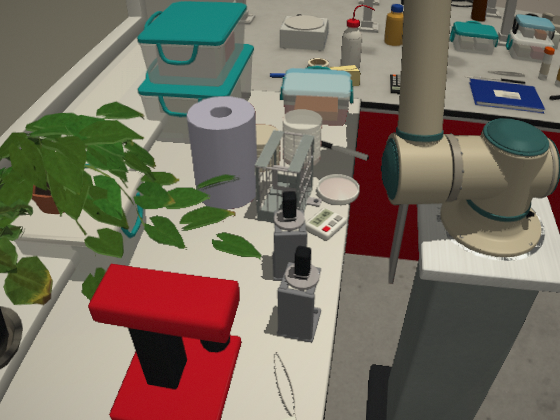

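View pics/t0.png

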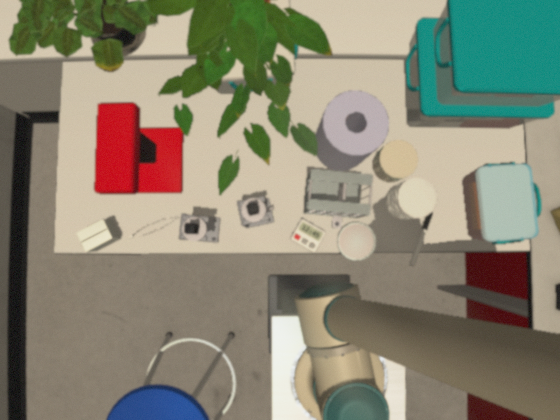

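The side view has the two black handles at about (289,205) and (302,262), with the wire well near (285,175). In the top view the handles are near (253,209) and (192,228), and the well is near (338,193). I'll enlarge both areas.

```bash
python3 - <<'E'
import cv2,numpy as np
s=cv2.imread('pics/s0.png');t=cv2.imread('pics/t0.png')
cv2.imwrite('pics/sc.png',cv2.resize(s[120:350,230:360],None,fx=4.5,fy=2.6*1,interpolation=cv2.INTER_CUBIC) if 0 else cv2.resize(s[125:345,235:365],None,fx=2.7,fy=2.7,interpolation=cv2.INTER_CUBIC))
cv2.imwrite('pics/tc.png',cv2.resize(t[160:250,170:380],None,fx=3.8,fy=3.8,interpolation=cv2.INTER_CUBIC))
E
```

```text
(no output)
```

View pics/sc.png

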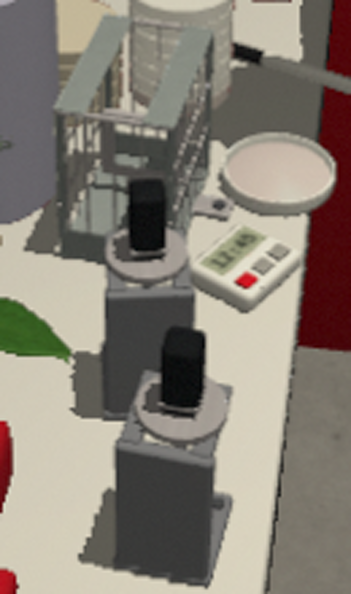

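View pics/tc.png

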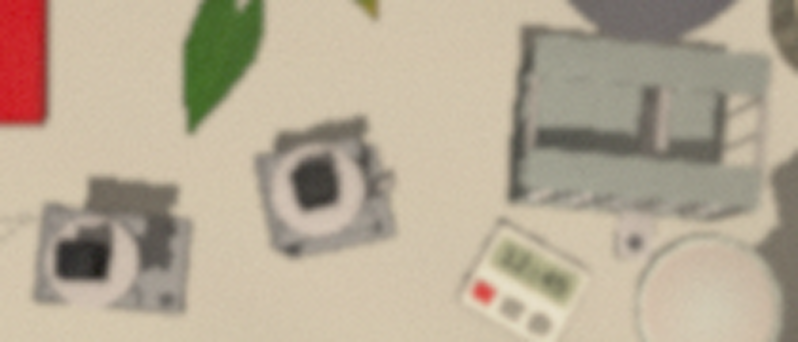

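```bash
python3 - <<'E'
from h import *
np.set_printoptions(precision=4,suppress=True)
I={'side':cv2.imread('pics/s0.png'),'top':cv2.imread('pics/t0.png')}
R={'side':{'A':(270,185,310,225),'B':(288,242,320,280)},'top':{'A':(235,190,275,230),'B':(175,205,215,250)}}
C={}
for n in I:
  for k,(x0,y0,x1,y1) in R[n].items():
    m=(I[n][y0:y1,x0:x1].max(2)<62).astype(np.uint8)
    nl,l,st,ce=cv2.connectedComponentsWithStats(m);i=1+st[1:,4].argmax()
    C[n,k]=ce[i]+[x0,y0];cn=cv2.findContours((l==i).astype(np.uint8),0,2)[0][0]
    print(n,k,C[n,k],st[i],cv2.minAreaRect(cn))
for k in 'AB':
    P,e=tri(('top',*C['top',k]),('side',*C['side',k]));print(k,P,e)
    for n in I:
        print(' proj',n,proj(n,P))
    print(' hook tip px if -y', [proj('top',[P[0],P[1]-a,0.02]) for a in(0,.044)])
t=I['top']
c=lambda x,y,w,h,f:cv2.resize(t[y:y+h,x:x+w],None,fx=f,fy=f,interpolation=cv2.INTER_CUBIC)
cv2.imwrite('pics/z.png',np.vstack([np.hstack([c(175,200,50,50,6),c(235,185,50,50,6)]),c(300,162,75,56,8)[:300] if 0 else cv2.resize(c(300,162,80,60,5),(400,300)) if 0 else np.hstack([c(300,162,80,60,5),np.zeros((300,200,3),np.uint8)])]))
E
```

```text
side A [289.0787 203.7585] [ 11   6  17  27 381] ((19.0, 19.0), (26.0, 16.0), 90.0)
side B [301.7128 260.3234] [  4   3  19  31 470] ((12.95294189453125, 18.111766815185547), (17.870285034179688, 30.141727447509766), 4.39870548248291)
top A [250. 206.] [14 15  3  3  4] ((15.000001907348633, 16.000001907348633), (1.4142134189605713, 1.4142134189605713), 45.0)
top B [191.5275 227.6593] [11 19 12  9 91] ((16.5, 23.0), (8.0, 11.0), 90.0)
A [0.3943 0.2008 0.1564] 0.008723334380638331
 proj side (np.float64(286.40763516153027), np.float64(203.46535340383141))
 proj top (np.float64(250.19567521169867), np.float64(208.1574659905268))
 hook tip px if -y [(np.float64(253.62029759712917), np.float64(212.21672821739384)), (np.float64(272.39793368530803), np.float64(212.14650533511912))]
B [0.3541 0.3197 0.1513] 0.002998803300324105
 proj side (np.float64(300.6844689113654), np.float64(260.2348727002085))
 proj top (np.float64(191.5837985053243), np.float64(228.39899102186058))
 hook tip px if -y [(np.float64(202.8176275435548), np.float64(229.57303112533722)), (np.float64(221.5887883306367), np.float64(229.5199854024696))]
```

View pics/z.png

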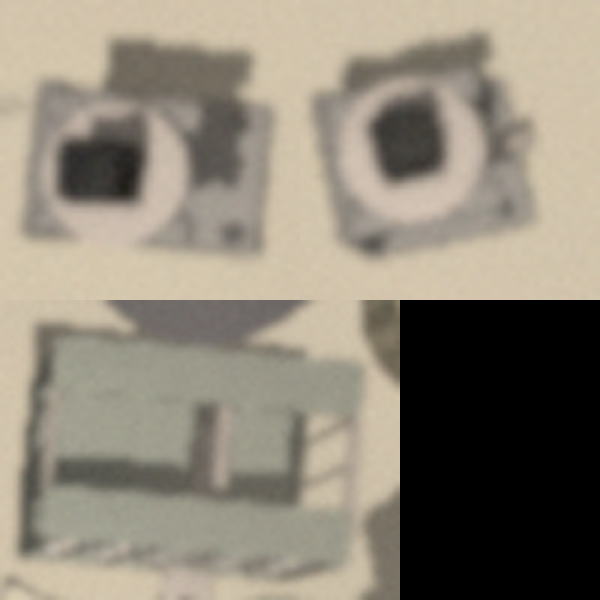

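In the picture the right-hand stand has a hook tip at about (273,207) beyond its base, and the left one shows none. So the hooked rod is the one at (253,208), and it points roughly along -y. The well's slot runs along image x, with the bar at about (344,191). Next I'll measure positions.

```bash
python3 - <<'E'
from h import *
np.set_printoptions(precision=4,suppress=True)
I={'side':cv2.imread('pics/s0.png'),'top':cv2.imread('pics/t0.png')}
R={'side':(270,185,310,225),'top':(235,190,275,230)};C={}
for n,(x0,y0,x1,y1) in R.items():
    m=(I[n][y0:y1,x0:x1].max(2)<(60 if n=='side' else 90)).astype(np.uint8)
    nl,l,st,ce=cv2.connectedComponentsWithStats(m);i=1+st[1:,4].argmax()
    C[n]=ce[i]+[x0,y0];print(n,C[n],st[i],cv2.minAreaRect(cv2.findContours((l==i).astype(np.uint8),0,2)[0][0]))
print('handle',tri(('top',*C['top']),('side',*C['side'])),onz('top',*C['top'],.16))
print('flange',onz('top',253.8,209.7,.121))
b=onz('top',253.8,209.7,.121)
tip=onz('top',273.3,206.7,.023);d=tip-b;print('tip',tip,np.hypot(*d[:2]),np.degrees(np.arctan2(d[1],d[0])))
e=[onz('top',235+45/6,185+245/6,0),onz('top',235+235/6,185+215/6,0)];d=e[1]-e[0];print('base yaw',np.degrees(np.arctan2(d[1],d[0])))
print('cover NW',tri(('top',310,169),('side',255.4,165.7)),'NE',tri(('top',308,211),('side',304.3,172)))
q=[onz('top',*p,.135) for p in((310,169),(373,174.4),(369,215.6),(308,211))];print(np.array(q),np.mean(q,0))
for a,b in((0,1),(3,2)):
    d=q[b]-q[a];print('well yaw',np.degrees(np.arctan2(d[1],d[0])),np.hypot(*d[:2]))
for p,r in(((310,179.5),(370.5,184.4)),((309.6,199),(370.4,204.4))):
    u,v=onz('top',*p,.135),onz('top',*r,.135);d=v-u;print('slot',u,v,np.degrees(np.arctan2(d[1],d[0])))
print('bar',onz('top',344.4,191.6,.079))
# roll
print('roll top at z.25',onz('top',355,125,.25),tri(('top',355,122),('side',222,110)))
E
```

```text
side [289.0777 203.7507] [ 12   6  16  27 373] ((19.5, 19.0), (26.0, 15.0), 90.0)
top [252.5631 207.7379] [ 12  12  11  12 103] ((17.0, 17.5), (11.0, 10.0), 90.0)
handle (array([0.3931, 0.196 , 0.1524]), np.float64(0.004752613593412122)) [0.3949 0.1958 0.16  ]
flange [0.3935 0.1953 0.121 ]
tip [0.4069 0.1546 0.023 ] 0.04282056397516353 -71.81505555196563
base yaw -81.2397106918394
cover NW (array([0.4745, 0.0774, 0.1365]), np.float64(0.004697526630023054)) NE (array([0.385 , 0.0824, 0.1362]), np.float64(0.008881856966430493))
[[ 0.4772  0.0775  0.135 ]
 [ 0.4656 -0.0545  0.135 ]
 [ 0.3794 -0.0442  0.135 ]
 [ 0.3895  0.0826  0.135 ]] [0.4279 0.0154 0.135 ]
well yaw -94.98758794075218 0.13253814076497883
well yaw -94.54657317946942 0.12716633824739065
slot [0.4551 0.0778 0.135 ] [ 0.4446 -0.0487  0.135 ] -94.75418627916754
slot [0.4144 0.0791 0.135 ] [ 0.4027 -0.0476  0.135 ] -95.26812977296194
bar [ 0.4357 -0.0032  0.079 ]
roll top at z.25 [0.5393 0.0042 0.25  ] (array([ 0.556 , -0.0061,  0.2009]), np.float64(0.005654770273529916))
```

```bash
python3 - <<'E'
from h import *
for a,b in(((222,190),(262,256)),((232,165),(215,237)),((230,172),(235,245))): print(tri(('top',*a),('side',*b)))
E
python3 -m inch '[{"claw":1,"travel":[0.05,0.18,0.1],"turn":0},{"claw":1,"travel":[0.1,0.36,0.2],"turn":-0.02},{"claw":1,"travel":[0.15,0.55,0.25],"turn":-0.049},{"claw":1,"travel":[0.2,0.75,0.25],"turn":-0.049},{"claw":1,"travel":[0.25,0.92,0.25],"turn":-0.049}]'
python3 -m inch '[{"claw":1,"travel":[0.05,0.2,0],"turn":0},{"claw":1,"travel":[0.1,0.4,0],"turn":0},{"claw":1,"travel":[0.15,0.6,0],"turn":0},{"claw":1,"travel":[0.2,0.8,0],"turn":0},{"claw":1,"travel":[0.25,1.0,0],"turn":0}]'
python3 -m inch '[{"claw":1,"travel":[0.05,0.2,0],"turn":0},{"claw":1,"travel":[0.1,0.4,0],"turn":0},{"claw":1,"travel":[0.15,0.6,0],"turn":0},{"claw":1,"travel":[0.2,0.8,0],"turn":0},{"claw":1,"travel":[0.25,1.0,0],"turn":0}]'
```

```text
(array([0.43114411, 0.26488623, 0.09472742]), np.float64(0.014467542768542927))
(array([0.49910423, 0.24457999, 0.10490878]), np.float64(0.015362265312040229))
(array([0.47515926, 0.24806134, 0.09565534]), np.float64(0.004942395890933593))
clock: 0.6
position: [0.2347, -0.3585, 0.3004]
ee_rot: [-0.0, 0.996, 0.086, 0.0]
contact_force: [1.0, -0.6, 0.8]
width: 0.0853
gripper_force: 0.0
clock: 1.1
position: [0.2844, -0.1588, 0.3001]
ee_rot: [-0.0, 0.996, 0.086, 0.0]
contact_force: [1.6, -0.3, -0.1]
width: 0.0853
gripper_force: 0.0
clock: 1.6
position: [0.3343, 0.0411, 0.3003]
ee_rot: [0.0, 0.996, 0.086, 0.0]
contact_force: [1.1, -0.4, -0.5]
width: 0.0855
gripper_force: 0.0
```

```bash

python3 -m inch '[{"claw":1,"travel":[0.08,0.2,0],"turn":0},{"claw":1,"travel":[0.16,0.4,0],"turn":0},{"claw":1,"travel":[0.24,0.6,0],"turn":0},{"claw":1,"travel":[0.293,0.775,0],"turn":0},{"claw":1,"travel":[0.293,0.775,-0.2],"turn":0}]'
python3 - <<'E'
from h import *
s=cap('side','s1.png');t=cap('top','t1.png')
cv2.imwrite('pics/v1.png',np.hstack([cv2.resize(s[100:310,215:355],None,fx=2.5,fy=2.5,interpolation=2),cv2.resize(t[150:290,190:330],(420,525),interpolation=2)[:, :]])[:, :800])
p=get_state()['position'];print(p,[proj(n,p) for n in('side','top')])
E
```

```text
clock: 2.1
position: [0.3981, 0.1996, 0.2636]
ee_rot: [-0.002, 0.996, 0.089, 0.006]
contact_force: [0.1, 0.4, -0.9]
width: 0.0855
gripper_force: 0.0
[0.3896274  0.19428134 0.25583155] [(np.float64(290.2096432265025), np.float64(150.34606704557322)), (np.float64(250.55221016299296), np.float64(206.86796512063526))]
```

View pics/v1.png

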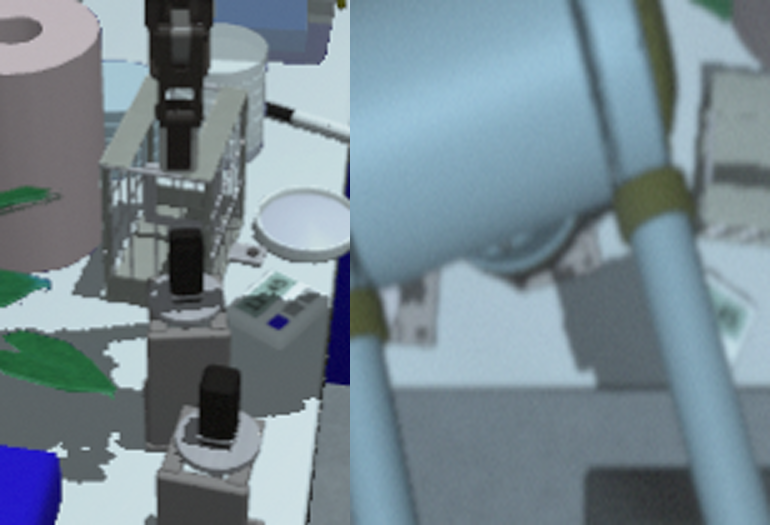

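Side view: the finger centre is at about (287,155) and the handle at (289,204), so they are nearly aligned. The top view is blocked by the arm. I'll check the residual offset.

```bash
python3 -m inch '[{"claw":1,"travel":[0,0,0],"turn":0}]'; python3 - <<'E'
from h import *
p=get_state()['position'];print(p)
im=cap('side','s2.png')
for z in(p[2],p[2]-.01,.146):print(z,proj('side',[p[0],p[1],z]))
print(proj('side',[p[0]-.01,p[1],.146]))
for r in range(135,170,5)  :
    x=np.where(im[r,265:315].max(1)<75)[0]+265
    print(r,x.min() if len(x) else 0,x.max() if len(x) else 0,x.mean() if len(x) else 0)
E
```

```text
clock: 2.3
position: [0.3925, 0.1941, 0.26]
ee_rot: [0.0, 0.996, 0.086, -0.001]
contact_force: [0.1, 0.7, 0.6]
width: 0.0854
gripper_force: 0.0
[0.39249173 0.19412537 0.25996162]
0.259961624003115 (np.float64(288.36644440877564), np.float64(147.84360411759147))
0.249961624003115 (np.float64(288.34655096415815), np.float64(153.33568056068327))
0.146 (np.float64(288.13995863090014), np.float64(205.91810277362492))
(np.float64(294.1529138555203), np.float64(206.54283689987335))
135 282 299 290.5
140 283 298 290.5
145 282 299 290.5
150 283 299 291.0
155 274 295 287.61538461538464
160 274 295 287.61538461538464
165 286 295 290.5
```

```bash
python3 -m inch '[{"claw":1,"travel":[0,0,-0.2],"turn":0},{"claw":1,"travel":[0,0,-0.4],"turn":0},{"claw":1,"travel":[0,0,-0.55],"turn":0},{"claw":1,"travel":[0,0,-0.55],"turn":0},{"claw":1,"travel":[0,0,-0.55],"turn":0}]'
python3 -m inch '[{"claw":-1,"travel":[0,0,0],"turn":0},{"claw":-1,"travel":[0,0,0],"turn":0},{"claw":-1,"travel":[0,0,0],"turn":0},{"claw":-1,"travel":[0,0,0],"turn":0},{"claw":-1,"travel":[0,0,0],"turn":0}]' 80
```

```text
clock: 2.85
position: [0.3945, 0.1942, 0.152]
ee_rot: [-0.0, 0.996, 0.086, 0.001]
contact_force: [0.1, -0.9, -0.5]
width: 0.0851
gripper_force: 0.0
clock: 3.35
position: [0.3936, 0.1946, 0.1511]
ee_rot: [-0.0, 0.996, 0.086, 0.001]
contact_force: [-1.0, 0.1, 5.0]
width: 0.021
gripper_force: 77.9
```

```bash
python3 -m inch '[{"claw":-1,"travel":[0,0,0.05],"turn":0},{"claw":-1,"travel":[0,0,0.15],"turn":0},{"claw":-1,"travel":[0,0,0.3],"turn":0},{"claw":-1,"travel":[0,0,0.45],"turn":0},{"claw":-1,"travel":[0,0,0.6],"turn":0}]'
python3 -m inch '[{"claw":-1,"travel":[0,0,0.15],"turn":0},{"claw":-1,"travel":[0,0,0.2],"turn":0},{"claw":-1,"travel":[0,0,0.2],"turn":0},{"claw":-1,"travel":[0,0,0.2],"turn":0}]'
python3 - <<'E'
from h import *
s=cap('side','s3.png');t=cap('top','t3.png')
cv2.imwrite('pics/v3.png',np.hstack([cv2.resize(s[80:310,215:345],None,fx=2.5,fy=2.5,interpolation=2),cv2.resize(t[155:270,215:345],(470,575),interpolation=2)[:, :470]])[:, :800,::1])
p=get_state()['position'];print(p)
r=np.radians(-80);c,si=np.cos(r),np.sin(r)
h=p-[0,0,.005]
for a,z in((0,-.06),(0,-.127),(.04,-.127)):print(proj('side',h+[a*c,a*si,z]),proj('top',h+[a*c,a*si,z]))
E
```

```text
clock: 3.85
position: [0.3926, 0.1943, 0.2716]
ee_rot: [0.0, 0.996, 0.086, -0.0]
contact_force: [-0.6, -0.4, -1.0]
width: 0.0208
gripper_force: 77.8
clock: 4.25
position: [0.3923, 0.1941, 0.309]
ee_rot: [0.0, 0.996, 0.086, -0.001]
contact_force: [-0.5, 0.4, -1.8]
width: 0.0208
gripper_force: 77.7
[0.39218917 0.19408946 0.30853907]
(np.float64(288.5327686827185), np.float64(156.8258844216884)) (np.float64(251.05508565538977), np.float64(205.94695353638872))
(np.float64(288.38964130226526), np.float64(191.2987750592914)) (np.float64(252.99137799059204), np.float64(208.50866850946133))
(np.float64(287.97228855990164), np.float64(176.51012197881653)) (np.float64(273.03402331626233), np.float64(204.90944409455108))
```

View pics/v3.png

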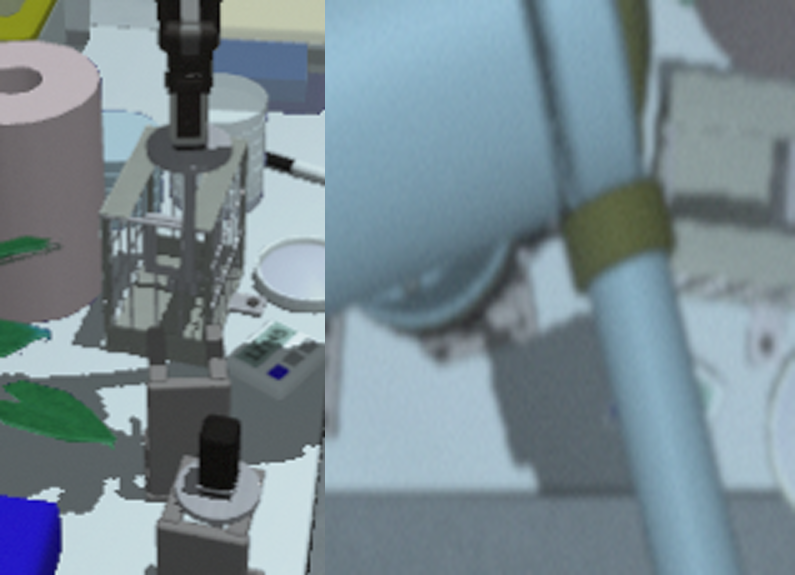

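The rod is lifted and vertical, at about px x = 291 down to row 190. That matches the prediction apart from the constant 2 px bias of the side camera. Moving over the well.

```bash
python3 -m inch '[{"claw":-1,"travel":[0.05,-0.16,0],"turn":-0.02},{"claw":-1,"travel":[0.1,-0.32,0],"turn":-0.04},{"claw":-1,"travel":[0.15,-0.5,0],"turn":-0.06},{"claw":-1,"travel":[0.203,-0.676,0],"turn":-0.083},{"claw":-1,"travel":[0.203,-0.676,0],"turn":-0.083}]'
python3 -m inch '[{"claw":-1,"travel":[0,0,0],"turn":0},{"claw":-1,"travel":[0,0,0],"turn":0}]'
python3 - <<'E'
from h import *
s=cap('side','s4.png')[:,:,::-1];t=cap('top','t4.png')[:,:,::-1]
cv2.imwrite('pics/v4.png',np.hstack([cv2.resize(s[60:210,230:330],None,fx=4,fy=4,interpolation=2),cv2.resize(t[155:255,290:380],(390,600),interpolation=2)]))
p=get_state()['position'];print(p,get_state()['ee_rot'])
h=p-[0,0,.005]
r=np.radians(-95);d=np.array([np.cos(r),np.sin(r),0])
print('tip',proj('side',h+.04*d-[0,0,.127]),'rod bottom',proj('side',h-[0,0,.127]),'at cover',proj('side',[h[0],h[1],.135]),'bar',proj('side',[.4275,-.003,.079]))
print('tip top',proj('top',h+.04*d-[0,0,.119]))
E
```

```text
clock: 4.85
position: [0.4345, 0.0554, 0.3087]
ee_rot: [0.002, 0.999, -0.047, -0.001]
contact_force: [-0.2, 0.9, -2.2]
width: 0.0211
gripper_force: 78.5
clock: 5.05
position: [0.4332, 0.0598, 0.3095]
ee_rot: [-0.0, 0.999, -0.044, -0.001]
contact_force: [-0.1, -0.3, -1.8]
width: 0.0213
gripper_force: 78.5
[0.4332717  0.06014625 0.30993177] [-1.54067219e-04  9.99072927e-01 -4.30464612e-02 -5.14880302e-04]
tip (np.float64(283.06787500177796), np.float64(132.2558576832621)) rod bottom (np.float64(277.56323567128175), np.float64(143.52379251457802)) at cover (np.float64(277.7775049374622), np.float64(162.92235793029747)) bar (np.float64(286.2280516021603), np.float64(168.20753258111435))
tip top (np.float64(341.70673042861785), np.float64(188.66018930563422))
```

View pics/v4.png

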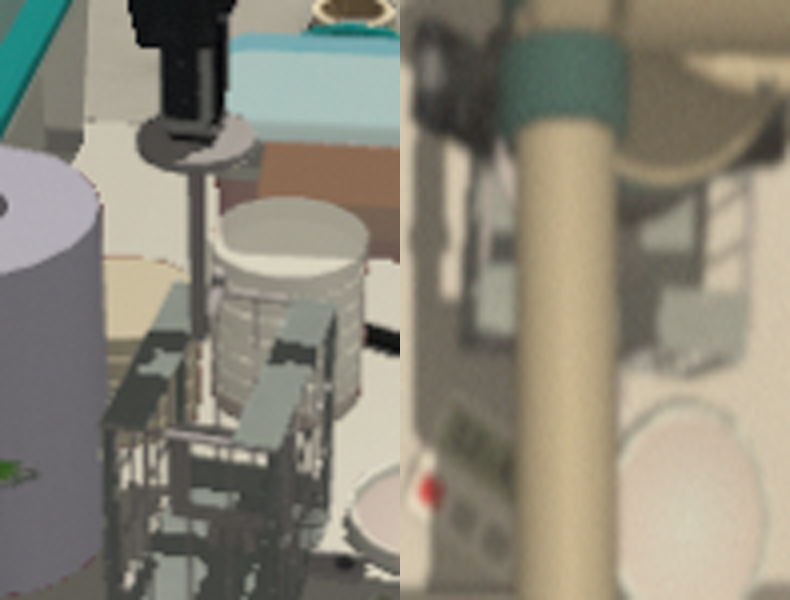

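The rod is at crop (198,340), centred between the two cover strips, with the hook pointing along the slot. Descending.

```bash
python3 -m inch '[{"claw":-1,"travel":[0,0,-0.1],"turn":0},{"claw":-1,"travel":[0,0,-0.2],"turn":0},{"claw":-1,"travel":[0,0,-0.3],"turn":0},{"claw":-1,"travel":[0,0,-0.4],"turn":0},{"claw":-1,"travel":[0,0,-0.4],"turn":0}]'
python3 -m inch '[{"claw":-1,"travel":[0,0,-0.08],"turn":0},{"claw":-1,"travel":[0,0,-0.16],"turn":0},{"claw":-1,"travel":[0,0,-0.235],"turn":0},{"claw":-1,"travel":[0,0,-0.235],"turn":0},{"claw":-1,"travel":[0,0,-0.235],"turn":0}]'
```

```text
clock: 5.65
position: [0.4314, 0.0602, 0.228]
ee_rot: [0.0, 0.999, -0.043, -0.003]
contact_force: [-1.0, -1.0, -2.0]
width: 0.0213
gripper_force: 78.4
clock: 6.15
position: [0.4343, 0.0596, 0.1842]
ee_rot: [-0.0, 0.999, -0.044, 0.001]
contact_force: [0.1, -0.9, -2.2]
width: 0.0208
gripper_force: 78.5
```

```bash
python3 -m inch '[{"claw":-1,"travel":[-0.005,-0.05,0],"turn":0},{"claw":-1,"travel":[-0.009,-0.1,0],"turn":0},{"claw":-1,"travel":[-0.014,-0.155,0],"turn":0},{"claw":-1,"travel":[-0.018,-0.209,0],"turn":0},{"claw":-1,"travel":[-0.018,-0.209,0],"turn":0}]'
python3 -m inch '[{"claw":-1,"travel":[0,0,0],"turn":0},{"claw":-1,"travel":[0,0,0.02],"turn":0},{"claw":-1,"travel":[0,0,0.04],"turn":0},{"claw":-1,"travel":[0,0,0.06],"turn":0},{"claw":-1,"travel":[0,0,0.06],"turn":0}]'
```

```text
clock: 6.65
position: [0.4302, 0.0157, 0.1835]
ee_rot: [0.0, 0.999, -0.045, 0.0]
contact_force: [-0.2, 0.7, -1.1]
width: 0.021
gripper_force: 78.5
clock: 7.15
position: [0.4308, 0.0176, 0.1961]
ee_rot: [0.0, 0.999, -0.044, 0.001]
contact_force: [-0.1, 0.1, -1.9]
width: 0.0211
gripper_force: 78.5
```

```bash
python3 -m inch '[{"claw":-1,"travel":[0,0,0.015],"turn":0},{"claw":-1,"travel":[0,0,0.03],"turn":0},{"claw":-1,"travel":[0,0,0.04],"turn":0},{"claw":-1,"travel":[0,0,0.05],"turn":0}]'
python3 -m inch '[{"claw":-1,"travel":[0,0,0.01],"turn":0},{"claw":-1,"travel":[0,0,0.02],"turn":0},{"claw":-1,"travel":[0,0,0.03],"turn":0},{"claw":-1,"travel":[0,0,0.04],"turn":0}]'
```

```text
clock: 7.55
position: [0.4299, 0.0175, 0.205]
ee_rot: [-0.0, 0.999, -0.044, -0.0]
contact_force: [0.8, 0.7, -6.6]
width: 0.0213
gripper_force: 78.1
clock: 7.95
position: [0.43, 0.0175, 0.2134]
ee_rot: [-0.0, 0.999, -0.044, -0.0]
contact_force: [0.6, 0.4, -5.6]
width: 0.0212
gripper_force: 78.1
```

```bash
python3 -m inch '[{"claw":-1,"travel":[0,0,0.02],"turn":0},{"claw":-1,"travel":[0,0,0.04],"turn":0},{"claw":-1,"travel":[0,0,0.06],"turn":0},{"claw":-1,"travel":[0,0,0.08],"turn":0},{"claw":-1,"travel":[0,0,0.09],"turn":0}]'
python3 -m inch '[{"claw":-1,"travel":[0,0,0.005],"turn":0},{"claw":-1,"travel":[0,0,0.01],"turn":0},{"claw":-1,"travel":[0,0,0.01],"turn":0}]'
python3 -m inch '[{"claw":-1,"travel":[0,0,0.005],"turn":0},{"claw":-1,"travel":[0,0,0.01],"turn":0},{"claw":-1,"travel":[0,0,0.01],"turn":0}]'
```

```text
clock: 8.45
position: [0.4301, 0.0174, 0.2318]
ee_rot: [0.0, 0.999, -0.044, -0.0]
contact_force: [0.3, 0.8, -5.1]
width: 0.0215
gripper_force: 78.1
clock: 8.75
position: [0.4301, 0.0174, 0.2334]
ee_rot: [0.0, 0.999, -0.044, -0.0]
contact_force: [0.7, 0.6, -3.5]
width: 0.0213
gripper_force: 78.1
clock: 9.05
position: [0.43, 0.0174, 0.2349]
ee_rot: [0.0, 0.999, -0.044, -0.0]
contact_force: [0.4, 0.3, -9.4]
width: 0.0213
gripper_force: 78.3
```

```bash
python3 -m inch '[{"claw":-1,"travel":[0,0,0.005],"turn":0},{"claw":-1,"travel":[0,0,0.005],"turn":0}]'
python3 -m inch '[{"claw":-1,"travel":[0,0,-0.04],"turn":0},{"claw":-1,"travel":[0,0,-0.08],"turn":0},{"claw":-1,"travel":[0,0,-0.12],"turn":0},{"claw":-1,"travel":[0,0,-0.12],"turn":0},{"claw":-1,"travel":[0,0,-0.12],"turn":0}]'
python3 -m inch '[{"claw":-1,"travel":[0.005,0.05,0],"turn":0},{"claw":-1,"travel":[0.009,0.1,0],"turn":0},{"claw":-1,"travel":[0.014,0.155,0],"turn":0},{"claw":-1,"travel":[0.018,0.209,0],"turn":0},{"claw":-1,"travel":[0.018,0.209,0],"turn":0}]'
```

```text
clock: 9.25
position: [0.4298, 0.0174, 0.2352]
ee_rot: [0.0, 0.999, -0.044, -0.001]
contact_force: [1.8, -0.2, -15.6]
width: 0.0209
gripper_force: 78.5
clock: 9.75
position: [0.4303, 0.0174, 0.2125]
ee_rot: [0.0, 0.999, -0.044, 0.0]
contact_force: [0.0, 0.0, -1.4]
width: 0.0211
gripper_force: 80.4
clock: 10.25
position: [0.4338, 0.0609, 0.2124]
ee_rot: [-0.0, 0.999, -0.043, 0.0]
contact_force: [0.3, -0.9, -1.3]
width: 0.021
gripper_force: 80.4
```

```bash
python3 -m inch '[{"claw":-1,"travel":[0,0,0.12],"turn":0},{"claw":-1,"travel":[0,0,0.24],"turn":0},{"claw":-1,"travel":[0,0,0.37],"turn":0},{"claw":-1,"travel":[0,0,0.49],"turn":0},{"claw":-1,"travel":[0,0,0.49],"turn":0}]'
python3 -m inch '[{"claw":-1,"travel":[-0.05,0.16,0],"turn":0.02},{"claw":-1,"travel":[-0.1,0.32,0],"turn":0.04},{"claw":-1,"travel":[-0.15,0.5,0],"turn":0.06},{"claw":-1,"travel":[-0.203,0.676,0],"turn":0.083},{"claw":-1,"travel":[-0.203,0.676,0],"turn":0.083}]'
python3 -m inch '[{"claw":-1,"travel":[0,0,0],"turn":0},{"claw":-1,"travel":[0,0,0],"turn":0}]'
python3 - <<'E'
from h import *
a=cap('side','s5.png').astype(int);b=cv2.imread('pics/s3.png')[:,:,::-1].astype(int)
cv2.imwrite('pics/v5.png',cv2.resize(a[80:310,215:345,::-1].astype(np.uint8),None,fx=2.5,fy=2.5,interpolation=2))
E
```

```text
clock: 10.75
position: [0.4357, 0.0592, 0.3134]
ee_rot: [0.0, 0.999, -0.044, 0.004]
contact_force: [0.7, 0.3, -0.5]
width: 0.0211
gripper_force: 80.4
clock: 11.25
position: [0.3911, 0.1977, 0.3089]
ee_rot: [-0.001, 0.996, 0.089, -0.001]
contact_force: [-0.4, -0.8, -2.1]
width: 0.0215
gripper_force: 80.4
clock: 11.45
position: [0.3931, 0.1937, 0.3095]
ee_rot: [0.001, 0.996, 0.086, -0.001]
contact_force: [0.7, 0.3, -1.4]
width: 0.0205
gripper_force: 80.4
```

View pics/v5.png

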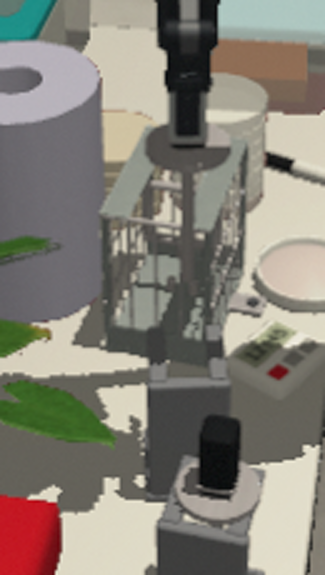

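The rod hangs straight, at crop (190,160–275) just as it was when lifted, and it is above its fork. Lowering it into the stand.

```bash
python3 -m inch '[{"claw":-1,"travel":[0,0,-0.15],"turn":0},{"claw":-1,"travel":[0,0,-0.3],"turn":0},{"claw":-1,"travel":[0,0,-0.45],"turn":0},{"claw":-1,"travel":[0,0,-0.6],"turn":0},{"claw":-1,"travel":[0,0,-0.7],"turn":0}]'
python3 -m inch '[{"claw":-1,"travel":[0,0,-0.03],"turn":0},{"claw":-1,"travel":[0,0,-0.06],"turn":0},{"claw":-1,"travel":[0,0,-0.08],"turn":0},{"claw":-1,"travel":[0,0,-0.095],"turn":0},{"claw":-1,"travel":[0,0,-0.095],"turn":0}]'
```

```text
clock: 12.0
position: [0.3925, 0.1929, 0.1683]
ee_rot: [0.001, 0.996, 0.085, -0.001]
contact_force: [0.2, 0.7, -1.8]
width: 0.0212
gripper_force: 80.4
clock: 12.5
position: [0.3935, 0.1944, 0.1516]
ee_rot: [-0.0, 0.996, 0.086, 0.0]
contact_force: [-0.2, 0.6, -0.9]
width: 0.0208
gripper_force: 80.3
```

```bash
python3 -m inch '[{"claw":-1,"travel":[0,0,-0.005],"turn":0},{"claw":-1,"travel":[0,0,-0.005],"turn":0}]'
python3 -m inch '[{"claw":-1,"travel":[0,0,-0.004],"turn":0},{"claw":-1,"travel":[0,0,-0.004],"turn":0}]'
```

```text
clock: 12.7
position: [0.3937, 0.1946, 0.1511]
ee_rot: [-0.0, 0.996, 0.086, 0.001]
contact_force: [0.2, -1.0, 2.8]
width: 0.0209
gripper_force: 80.9
clock: 12.9
position: [0.3937, 0.1946, 0.1511]
ee_rot: [-0.0, 0.996, 0.086, 0.001]
contact_force: [-1.8, -0.7, 9.6]
width: 0.0212
gripper_force: 82.0
```

Landed. I'll release, back straight up and check.

```bash
python3 -m inch '[{"claw":0,"travel":[0,0,0.005],"turn":0},{"claw":1,"travel":[0,0,0.005],"turn":0},{"claw":1,"travel":[0,0,0.005],"turn":0},{"claw":1,"travel":[0,0,0.005],"turn":0},{"claw":1,"travel":[0,0,0.005],"turn":0}]'
python3 -m inch '[{"claw":1,"travel":[0,0,0.1],"turn":0},{"claw":1,"travel":[0,0,0.25],"turn":0},{"claw":1,"travel":[0,0,0.45],"turn":0},{"claw":1,"travel":[0,0,0.65],"turn":0},{"claw":1,"travel":[0,0,0.75],"turn":0}]'
python3 -m inch '[{"claw":1,"travel":[0,0,0],"turn":0},{"claw":1,"travel":[0,0,0],"turn":0},{"claw":1,"travel":[0,0,0],"turn":0}]'
python3 - <<'E'
from h import *
a=cap('side','s6.png');b=cv2.imread('pics/s0.png')
cv2.imwrite('pics/v6.png',np.hstack([cv2.resize(x[100:310,215:355],None,fx=2.7,fy=2.7,interpolation=2) for x in(a[:,:,::-1],b)]))
E
```

```text
clock: 13.4
position: [0.3932, 0.1944, 0.1504]
ee_rot: [0.0, 0.996, 0.086, -0.0]
contact_force: [0.0, -0.3, -0.0]
width: 0.0856
gripper_force: 0.0
clock: 13.9
position: [0.3944, 0.1948, 0.3039]
ee_rot: [-0.001, 0.996, 0.086, 0.003]
contact_force: [0.7, -0.1, 0.3]
width: 0.0853
gripper_force: 0.0
clock: 14.2
position: [0.3923, 0.1941, 0.2989]
ee_rot: [0.0, 0.996, 0.086, -0.002]
contact_force: [-0.2, 0.5, 0.5]
width: 0.0854
gripper_force: 0.0
```

View pics/v6.png

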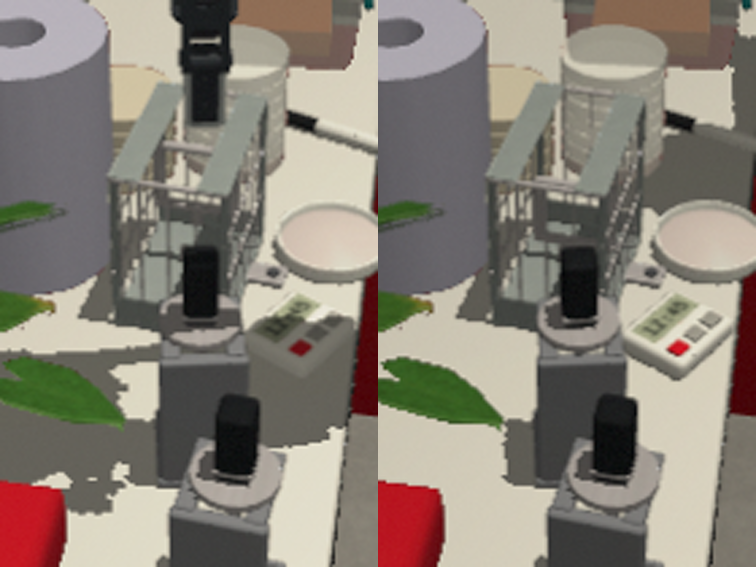

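The hooked rod hangs at (200,283), the same place as at the start (578,283 minus 378). The plain rod is unchanged, and the bolt bar now shows raised at (190,148) in the slot. Handing in.

```bash
python3 -c "
from rig import ticket
print(ticket.sign_off())"
```

```text
the job is handed in; nothing more can be done
None
```

The job is handed in (no verdict was returned): the bolt was slid up to its stop, the hooked rod hangs upright in its own stand again, and the plain rod was left where it was.

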